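# Register a wooden blank in a cam clamp jig and hold the cam at full lift

## Task

Register the wooden blank on the plywood jig: slide it square against the long aluminium fence and fully up to the short end stop, so that it sits in front of the rubber jaw. Then swing the sprung cam lever with the black handle round until the lever lies over the red line on the board, where the cam has its highest lift and the jaw grips the blank, and finish while still holding it there: it springs back if you let go. Leave the scraper, the wooden rib and the pliers where they lie.

Things in the scene. Friction and masses are not known exactly. Their poses are not given: they have to be found in the camera images.
- jig: The jig, fixed to the table: plywood board, upper face at z = 15 mm. Origin on the table; the board spans x -60 to 95, y -136 to 126 mm. x points away from the robot to the fence, y (left) to the end stop. The aluminium fence runs along y, face at x = 70 mm, y -133 to 92 mm; the end stop along x, face at y = 90 mm, x 22 to 82 mm; both rise 12 mm above the board. Position and yaw vary.
- seat (a point): Fixed point on the board's upper face, axes as the jig's: the place of the blank's origin when the blank is fully against fence and end stop. At (52, 30, 15) mm in the jig's frame.
- blank: The wooden blank, a loose bar 36 (x) x 120 (y) x 24 mm (z), about 90 g, origin at the centre of its underside, axes about as the jig's. It starts on the board 60 to 75 mm short of the end stop and 11 to 22 mm off the fence (at its middle), turned by up to 10 degrees, beside (not in front of) the jaw.
- pad: The jaw's rubber pad, 28 mm wide (y), 18 mm high, moving along the jig's x at y = 65 mm between 14 mm high guides. Origin on the board, 21 mm behind its face. Lever at rest: face at x = 29 mm in the jig's frame, 5 mm clear of a blank that is against the fence. The cam drives it 8 mm forward at most; sprung, 2.5 N per mm: about 8 N on the blank at full lift.
- cam (a joint): Cam lever angle, rad, about the upright pivot, anticlockwise from above. 0: at rest, lever points 135 degrees from the jig's x towards its y (front left). 1.75: highest lift, lever over the red line on the board (front right, 235 degrees). It turns on to 2.45, where the jaw backs off again. A spring returns it to 0: 0.35 N m at 1.75, 4 to 5 N at the handle.
- cam_pivot (a point): Fixed point on the lever's pivot axis, 50 mm above the table, at (-7, 65) mm in the jig's frame; axes as the jig's.
- handle (a point): Point on the axis of the lever's upright black handle, 80 mm from the pivot axis, 70 mm above the table; x outward along the lever. The handle is a smooth round post 17 mm across, 44 to 90 mm above the table. It does not turn on the lever: it slips round in the fingers or the gripper turns with it. The lever bar (13 mm wide, top 43 mm above the table) runs from it to the pivot.
- lever: The lever with its handle, rigid; origin on the pivot axis at the board's upper face, x outward along the lever.
- scraper: A scraper with wooden handle, 23 x 161 x 23 mm, lying loose on the table left of the jig (long axis y); leave it. Origin at the centre of its underside.
- rib: A kidney-shaped wooden rib, 50 x 100 x 9 mm, lying loose on the table at the front left of the jig; leave it. Origin at the centre of its underside.
- pliers: Flat-nose pliers with black handles, 58 x 165 x 12 mm, lying loose on the table right of the jig; leave them. Origin at the centre of the underside.
Mind the look-alikes: they are no part of the job. Several things have the shape of the blank; the one meant has the colours described above.

How it is judged:
On the way, in this order (a step that is already met when the one before it is completed fails the run):
1. the blank lies against fence and end stop while the lever is still at rest (x of blank in the frame of seat between -0.003 and 0.003 m and y of blank in the frame of seat between -0.003 and 0.003 m and z of blank in the frame of seat between -0.003 and 0.003 m and angle between the y axis of blank and the y axis of jig, either way round below 0.04 rad and value of joint cam below 0.3 rad), for 0.2 s.
2. the lever is at the highest lift and the jaw presses the blank (x of blank in the frame of seat between -0.003 and 0.003 m and y of blank in the frame of seat between -0.003 and 0.003 m and z of blank in the frame of seat between -0.003 and 0.003 m and angle between the y axis of blank and the y axis of jig, either way round below 0.04 rad and value of joint cam between 1.6 and 1.9 rad and contact force between pad and blank above 3 N), for 0.5 s.
At the end, for the whole second after the job is handed in: The blank is within 3 mm of its seat in each direction and within 0.04 rad of square; the cam lever is within 0.15 rad of 1.75 rad; the pad presses the blank with more than 3 N; the fingers bear on the lever with more than 1 N, holding it (all of step 2 and contact force between lever and the fingers above 1 N); the arm keeps its last pose, push and grip.
It fails at once if the scraper is moved more than 30 mm (distance of scraper from where it was at the start of the episode above 0.03 m).
It fails at once if the rib is moved more than 30 mm (distance of rib from where it was at the start of the episode above 0.03 m).
It fails at once if the pliers is moved more than 30 mm (distance of pliers from where it was at the start of the episode above 0.03 m).
It also fails if it takes over 58 s, if anything falls off the work surface, if the arm or the gripper's body presses on something with over 40 N, if the wrist force passes 120 N, or if a joint passes its speed limit or range.

## Robot

A 7-joint arm with a two-finger parallel gripper is mounted at the origin on a cart in front of the work surface, level with it; the furniture and walls round the work are solid. World frame = base frame: x ahead of the robot, y to its left, z up, the work surface at z = 0. Lengths are in m, angles in rad, forces in N, time in s.
With the tool pointing down it reaches from about 0.425 to 0.925 m from the base axis. Payload 6.8 kg.
Tool frame: the origin (TCP) lies at the very end of the fingers, on their centre line; the grasp point (between the pads) lies robot.hold_point_z behind it (robot.hold_point_z is the distance from the TCP to the grasp point, in m); z points along the fingers, y is the line along which they close (so a half turn about z gives the same grasp; the last joint's range is limited). The gripper opens to 85 mm and grips with 20 to 120 N. Pads are 22 mm wide; open, the fingers measure 114 mm over their backs; the gripper's body (76 mm by 85 mm) begins 54 mm behind the grasp point. The pads swing forward as they close: fully open they stand 13 mm farther back than shut.
Start: joints at [-1.365, 0.477, 0.022, 1.555, -0.011, 1.109, -0.083], TCP at [0.208, 0.642, 0.231] pointing down, gripper open.
Joint ranges: [-2.96, 2.96], [-0.34, 2.1], [-1.41, 1.46], [0.24, 2.44], [-1.37, 4.51], [0.17, 1.92], [-2.96, 2.96]. Speed limits (rad/s): [2.39, 2.39, 3.14, 3.14, 3.14, 3.14, 3.14].

## Interface

Orientations are given as a unit quaternion [x, y, z, w].
In Python, from workcell import robot gives the robot as it stands.
- The arm moves only by the tool apply_moves, never from a script. Its argument "increments" is a list of rows, each an object with "offset": the shift along the tool's x, y, z in units of 0.15 m (1.0 is 0.15 m), a list of three; "rot": the turn, a rotation vector about the tool's x, y, z in units of 120 degrees (1.0 is 120 degrees), a list of three; "claw": the closure, from -1 (fully open) to 1 (shut). In form: [{"offset": [tx, ty, tz], "rot": [ax, ay, az], "claw": claw}, ...]. A call has 1 to 20 rows; each row is the pose to reach, as a shift and turn from the pose commanded when the call began, along the tool's axes at that moment; what a row does not reach only later rows make up. A row lasts 1/12 s, in which the tool goes at most 41.7 mm and 7.16 degrees, less where a joint would pass 70% of its speed; a pose out of reach is approached as far as the arm can. A call with a number of a shift or a turn outside -1 to 1 is refused whole. A call with a gripper value outside its range is refused whole. The fingers move at their own pace and stop on an object; the grip force is fixed at half the most. Time passes only in rows, so rows that repeat a pose let the fingers close. It gives the time, the measured TCP pose, the force, the opening and the grip force at its end, in the units of the state.
- robot.sense(): the state, without advancing time (a new reading comes with each control period).
- robot.snapshot(name): name is "side" or "top"; returns the picture (384x512x3 uint8, blue, green, red); there is no depth.
- robot.camera_params(name): a dict with "mtx" (3x3 intrinsics, pixels), "rvec" (rotation vector, rad) and "tvec" (3), from world to camera coordinates, as OpenCV has them. Camera axes: x right, y down, z forward; pixel columns grow to the right and rows downward; lengths in m; the calibration is good to about 2 mm. A picture is of the moment at which its call begins. camera_params takes no time and is no camera call.
- robot.job_done(): hands the job in; it is judged then, once.
The state is a dict: "time": time; "joints": joint angles; "joint_velocities": joint speeds; "effort": joint torques, N m; "position": TCP position; "tcp_rot": TCP orientation; "wrist_force": force on the tool from outside, world axes, zero at the start; "wrist_torque": the same for the moment, N m; "opening": finger opening in m; "finger_force": force on a finger pad.
Only numpy, scipy, OpenCV 4.12 (cv2) and the standard library are available. Lean on these libraries where they do the work, as an engineer would, in place of code of your own. Each camera call takes 0.05 s, during which the arm holds its last target. There are 200 camera calls.

## Working session

There is one attempt and no reset: what is moved stays moved. The work goes in short steps, Python scripts to look and compute and a tool call to move; the robot and the scene stay as the last step left them, time stands still between calls to the robot, and variables do not carry over. Pictures are saved under pics/ and viewed, at most 10 in all, crops included, and the job is handed in when it is done.

Besides the shell and the picture viewer there is one more tool, called after "Call:" as name([rows], argument=value, ...), one row to a line, values as JSON. apply_moves: Moves the arm, as the interface text tells. Shifts and turns lie within -1 to 1; 1 stands for 0.15 m of shift or 120 degrees of turn. Its arguments: {"type":"object","properties":{"increments":{"type":"array"}},"required":["increments"]}

```bash
ls; mkdir -p pics; python3 - <<'E'
from workcell import robot
import cv2
print(robot.sense(), robot.hold_point_z)
for n in("side","top"):
    cv2.imwrite(f"pics/{n}0.png",robot.snapshot(n)); print(n,robot.camera_params(n))
E
```

```text
pics
{'time': 0.0, 'joints': array([-1.36510143,  0.47778226,  0.02234448,  1.55646844, -0.0114981 ,
        1.10931176, -0.08311315]), 'joint_velocities': array([-0.00057388, -0.00198654, -0.00165106, -0.0005924 , -0.0023473 ,
       -0.00213583, -0.00090708]), 'effort': array([ 8.28466054e-04, -5.96461451e+01,  1.60798654e+00, -2.81193852e+01,
        1.24190294e-02,  9.49870358e-03, -1.56503990e-05]), 'position': array([0.20818455, 0.6414579 , 0.23033061]), 'tcp_rot': array([ 1.56252036e-01,  9.87716788e-01, -9.17797287e-04, -7.39883197e-05]), 'wrist_force': array([-0.48033138,  0.40961529,  0.20667355]), 'wrist_torque': array([-0.01279073,  0.00537687, -0.05833609]), 'finger_force': 0.0, 'opening': 0.0850739600416049} 0.0187
side {'mtx': array([[410.70165772,   0.        , 254.79148774],
       [  0.        , 410.70165772, 186.28937917],
       [  0.        ,   0.        ,   1.        ]]), 'rvec': array([ 0.2449959 , -2.69558962,  1.42807717]), 'tvec': array([0.50653298, 0.15526949, 0.92207751])}
top {'mtx': array([[494.87056573,   0.        , 246.59814971],
       [  0.        , 494.87056573, 189.05131519],
       [  0.        ,   0.        ,   1.        ]]), 'rvec': array([ 2.13846574, -2.1147642 ,  0.16945563]), 'tvec': array([-0.02108303,  0.53550137,  1.42605819])}
```

View pics/top0.png

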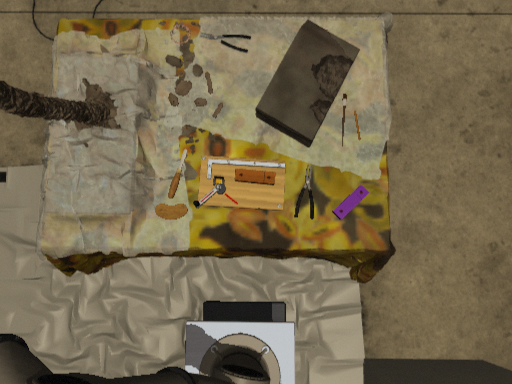

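View pics/side0.png

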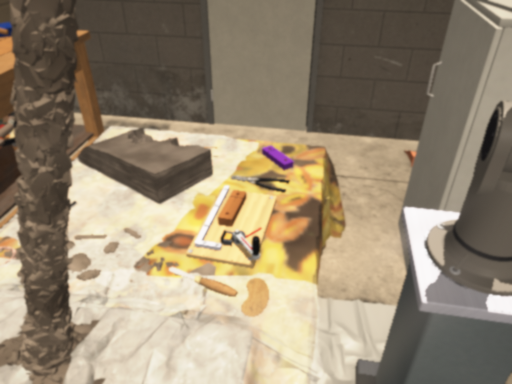

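```bash
cat > h.py <<'E'
import cv2, numpy as np
from workcell import robot
def cam(n):
    p=robot.camera_params(n); R=cv2.Rodrigues(np.array(p["rvec"]))[0]; return p["mtx"],R,np.array(p["tvec"])
def ray(n,uv,z):
    K,R,t=cam(n); uv=np.atleast_2d(uv).astype(float)
    d=(np.linalg.inv(K)@np.c_[uv,np.ones(len(uv))].T).T@R; c=-R.T@t
    return (c+d*((z-c[2])/d[:,2])[:,None])[:,:2]
def proj(n,P):
    p=robot.camera_params(n); return cv2.projectPoints(np.atleast_2d(P).astype(float),p["rvec"],p["tvec"],p["mtx"],None)[0][:,0]
def crop(n,img,x0,y0,w,h,s,out):
    cv2.imwrite(out,cv2.resize(img[y0:y0+h,x0:x0+w],None,fx=s,fy=s,interpolation=cv2.INTER_CUBIC))
E
python3 - <<'E'
from h import *
a=cv2.imread("pics/top0.png");b=cv2.imread("pics/side0.png")
A=cv2.resize(a[145:220,150:300],None,fx=5,fy=5,interpolation=cv2.INTER_NEAREST)
cv2.imwrite("pics/topc.png",A)
crop("side",b,160,165,150,110,5,"pics/sidec.png")
print(proj("top",[[0,0,0],[.208,.642,.23],[.5,0,0],[.5,.1,0]]))
E
```

```text
[[239.28192001 374.88094718]
 [-17.34957408 302.49461991]
 [241.67245312 203.07486074]
 [208.95949513 202.73435152]]
```

View pics/topc.png

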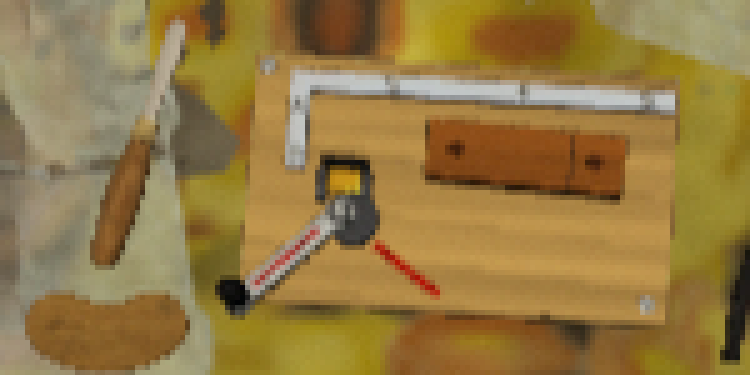

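View pics/sidec.png

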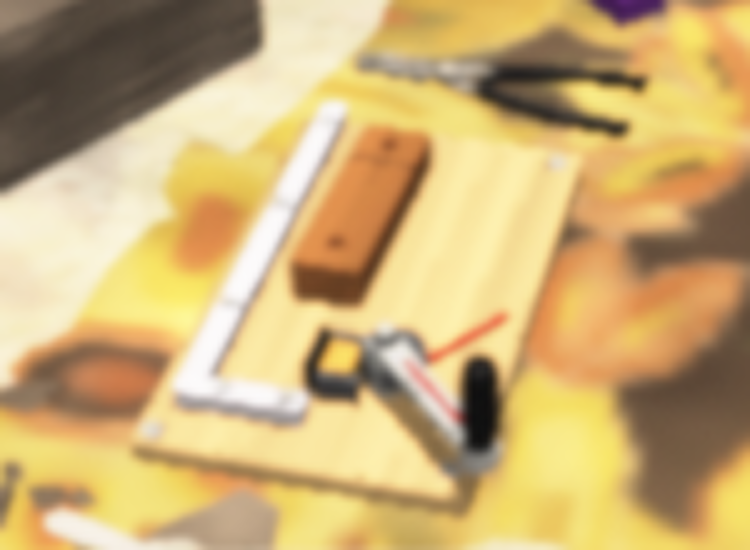

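```bash
cat >> h.py <<'E'
def fit(J,W):
    J=np.array(J,float);W=np.array(W);a=J-J.mean(0);b=W-W.mean(0)
    th=np.arctan2((a[:,0]*b[:,1]-a[:,1]*b[:,0]).sum(),(a*b).sum())
    R=np.array([[np.cos(th),-np.sin(th)],[np.sin(th),np.cos(th)]]);t=W.mean(0)-R@J.mean(0)
    return th,t,W-(J@R.T+t)
E
python3 - <<'E'
from h import *
np.set_printoptions(precision=4,suppress=True)
for n in("top","side"):
    K,R,t=cam(n);print(n,"centre",-R.T@t)
pt=lambda l:np.array(l)/5+[150,145]-.5
ps=lambda l:np.array(l)/5+[160,165]-.5
J=[(.095,.126),(.095,-.136),(-.060,-.136),(-.060,.126)]
W=ray("top",pt([(258,53),(678,80),(665,325),(241,305)]),.015)
for r in fit(J,W):print(r)
W2=ray("side",ps([(135,450),(583,155),(465,505)]),.015)
for r in fit([J[0],J[2],J[3]],W2):print(r)
th,t,_=fit(J,W)
# fence top outer: end-stop corner inner etc.
Rt=np.array([[np.cos(th),-np.sin(th)],[np.sin(th),np.cos(th)]])
toJ=lambda w:(w-t)@Rt
print("fence inner face pts",toJ(ray("top",pt([(312,95),(675,113)]),.027)))
print("side fence inner corner", toJ(ray("side",ps([(213,378),(345,118)]),.027)))
a=cv2.imread("pics/top0.png")
hsv=cv2.cvtColor(a,cv2.COLOR_BGR2HSV)
for (x,y) in [(250,175),(262,176),(245,181),(240,183)]:print(hsv[y,x])
m=cv2.inRange(hsv,(3,150,60),(12,255,255));m[:165]=0;m[190:]=0;m[:,:230]=0;m[:,282:]=0
c=max(cv2.findContours(m,0,1)[0],key=cv2.contourArea);r=cv2.minAreaRect(c);B=cv2.boxPoints(r);print(B)
w=ray("top",B,.039);print("blank world",w,toJ(w))
w=ray("top",pt([(427,120),(628,138),(622,195),(427,180)]),.039);print("manual",toJ(w))
w=ray("side",ps([(293,265),(365,127),(430,143),(360,280)]),.039);print("manual side",toJ(w))
print("handle", toJ(ray("top",pt([(232,290)]),.09)), proj("top",[*(Rt@[-.007-.0566,.065+.0566]+t),.09]))
E
```

```text
top centre [ 0.2854 -0.0341  1.4961]
side centre [0.3797 0.7555 0.645 ]
-0.04630590773385956
[0.5441 0.0067]
[[ 0.0008 -0.0016]
 [-0.0016  0.0018]
 [ 0.0018  0.0027]
 [-0.0009 -0.0029]]
-0.04113386214828085
[0.5461 0.0094]
[[-0.0031  0.0004]
 [-0.0002 -0.0011]
 [ 0.0034  0.0006]]
fence inner face pts [[ 0.0687  0.0882]
 [ 0.0698 -0.1327]]
side fence inner corner [[ 0.07    0.0897]
 [ 0.0692 -0.1224]]
[ 14 205 133]
[ 14 215 128]
[ 13 217  53]
[ 19 155 176]
[[268. 176.]
 [270. 176.]
 [270. 178.]
 [268. 178.]]
blank world [[ 0.5773 -0.0788]
 [ 0.5773 -0.0848]
 [ 0.5712 -0.0848]
 [ 0.5712 -0.0788]] [[ 0.0371 -0.0839]
 [ 0.0375 -0.0899]
 [ 0.0314 -0.0902]
 [ 0.031  -0.0842]]
manual [[ 0.0545  0.0167]
 [ 0.0502 -0.1046]
 [ 0.0153 -0.1027]
 [ 0.0178  0.0145]]
manual side [[ 0.0541  0.0181]
 [ 0.0516 -0.1001]
 [ 0.0154 -0.0938]
 [ 0.0203  0.0217]]
handle [[-0.0623  0.12  ]] [[195.3132 202.9127]]
```

```bash
cat >> h.py <<'E'
np.set_printoptions(precision=3,suppress=True)
TH,T=-.0445,np.array([.545,.008])
RJ=np.array([[np.cos(TH),-np.sin(TH)],[np.sin(TH),np.cos(TH)]])
def jig(s=None):
    s=s or robot.sense(); return (np.array(s["position"][:2])-T)@RJ
def yaw(q):
    x,y=q[0],q[1]; return 2*np.arctan2(y,x)
def plan(jx,jy,z,phi):  # target in jig frame, tool-x direction phi (deg, jig frame); prints offset/rot units
    s=robot.sense();p=np.array(s["position"]);a=yaw(s["tcp_rot"])
    w=np.r_[RJ@[jx,jy]+T,z];d=w-p;X=np.array([np.cos(a),np.sin(a),0]);Y=np.array([np.sin(a),-np.cos(a),0])
    dr=-(np.degrees(a-TH)-phi);dr=(dr+180)%360-180
    print("offset",np.array([d@X,d@Y,-d[2]])/.15,"rot",-dr/120,"now jig",jig(s),p[2],"phi",np.degrees(a-TH),"t",s["time"])
    return a
E
python3 - <<'E'
from h import *
plan(-.012,-.042,.10,90)
E
```

```text
offset [-3.437 -3.616  0.87 ] rot 0.6214210718886832 now jig [-0.365  0.618] 0.23043048036033237 phi 164.570528626642 t 0.1
```

Call:
apply_moves([
  {"offset": [-0.3, -0.3, 0], "rot": [0, 0, 0], "claw": 1},
  {"offset": [-0.55, -0.6, 0], "rot": [0, 0, 0], "claw": 1},
  {"offset": [-0.86, -0.9, 0], "rot": [0, 0, 0], "claw": 1},
  {"offset": [-0.86, -0.9, 0], "rot": [0, 0, 0], "claw": 1},
  {"offset": [-0.86, -0.9, 0], "rot": [0, 0, 0], "claw": 1},
  {"offset": [-0.86, -0.9, 0], "rot": [0, 0, 0], "claw": 1},
])

```text
time: 0.6
position: [0.293, 0.4682, 0.2311]
tcp_rot: [0.16, 0.987, -0.001, 0.001]
wrist_force: [-0.7, 0.1, 0.9]
opening: 0.0125
finger_force: 0.0
```

Call:
apply_moves([
  {"offset": [-0.86, -0.9, 0], "rot": [0, 0, 0], "claw": 1},
  {"offset": [-0.86, -0.9, 0], "rot": [0, 0, 0], "claw": 1},
  {"offset": [-0.86, -0.9, 0], "rot": [0, 0, 0], "claw": 1},
  {"offset": [-0.86, -0.9, 0], "rot": [0, 0, 0], "claw": 1},
  {"offset": [-0.86, -0.9, 0], "rot": [0, 0, 0], "claw": 1},
  {"offset": [-0.86, -0.9, 0], "rot": [0, 0, 0], "claw": 1},
])

```text
time: 1.1
position: [0.3726, 0.3009, 0.2312]
tcp_rot: [0.16, 0.987, -0.001, 0.0]
wrist_force: [0.6, 0.2, -0.5]
opening: 0.0002
finger_force: 0.0
```

Call:
apply_moves([
  {"offset": [-0.86, -0.9, 0], "rot": [0, 0, 0], "claw": 1},
  {"offset": [-0.86, -0.9, 0], "rot": [0, 0, 0], "claw": 1},
  {"offset": [-0.86, -0.9, 0], "rot": [0, 0, 0], "claw": 1},
  {"offset": [-0.86, -0.9, 0], "rot": [0, 0, 0], "claw": 1},
  {"offset": [-0.86, -0.9, 0], "rot": [0, 0, 0], "claw": 1},
  {"offset": [-0.86, -0.9, 0], "rot": [0, 0, 0], "claw": 1},
])

```text
time: 1.6
position: [0.4533, 0.1335, 0.2314]
tcp_rot: [0.16, 0.987, -0.0, 0.001]
wrist_force: [0.4, 0.1, -0.0]
opening: -0.0003
finger_force: 0.0
```

```bash
python3 -c "
from h import *
plan(-.012,-.042,.10,90);print(robot.sense()['joints'])"
```

```text
offset [-0.843 -0.893  0.876] rot 0.6181781596969522 now jig [-0.097  0.121] 0.23144065279612328 phi 164.18137916363426 t 1.6
[-0.696  0.137  0.306  2.04  -0.048  0.971  0.885]
```

Call:
apply_moves([
  {"offset": [-0.28, -0.3, 0], "rot": [0, 0, 0.06], "claw": 1},
  {"offset": [-0.56, -0.6, 0.1], "rot": [0, 0, 0.12], "claw": 1},
  {"offset": [-0.843, -0.893, 0.2], "rot": [0, 0, 0.18], "claw": 1},
  {"offset": [-0.843, -0.893, 0.4], "rot": [0, 0, 0.24], "claw": 1},
  {"offset": [-0.843, -0.893, 0.6], "rot": [0, 0, 0.3], "claw": 1},
  {"offset": [-0.843, -0.893, 0.876], "rot": [0, 0, 0.36], "claw": 1},
  {"offset": [-0.843, -0.893, 0.876], "rot": [0, 0, 0.42], "claw": 1},
  {"offset": [-0.843, -0.893, 0.876], "rot": [0, 0, 0.48], "claw": 1},
  {"offset": [-0.843, -0.893, 0.876], "rot": [0, 0, 0.54], "claw": 1},
  {"offset": [-0.843, -0.893, 0.876], "rot": [0, 0, 0.6], "claw": 1},
  {"offset": [-0.843, -0.893, 0.876], "rot": [0, 0, 0.618], "claw": 1},
  {"offset": [-0.843, -0.893, 0.876], "rot": [0, 0, 0.618], "claw": 1},
])

```text
time: 2.6
position: [0.5307, -0.0268, 0.0992]
tcp_rot: [0.72, 0.694, -0.0, -0.0]
wrist_force: [0.6, 1.2, -0.2]
opening: 0.0004
finger_force: 0.0
```

```bash
python3 -c "
from h import *
plan(-.012,-.042,.020,90);print(robot.sense()['joints']);i=robot.snapshot('top');j=robot.snapshot('side')
i=cv2.resize(i[130:230,170:300],None,fx=4,fy=4);j=cv2.resize(j[140:290,160:320],None,fx=2.6667,fy=2.6667)
cv2.imwrite('pics/a.png',np.hstack([cv2.resize(i,(390,400)),cv2.resize(j,(400,400))]))"
```

```text
offset [-0.044  0.005  0.528] rot 0.003969855455829929 now jig [-0.013 -0.035] 0.09920625939708878 phi 90.47638265469958 t 2.6
[-0.542  0.479  0.608  2.043 -0.403  0.738  0.281]
```

View pics/a.png

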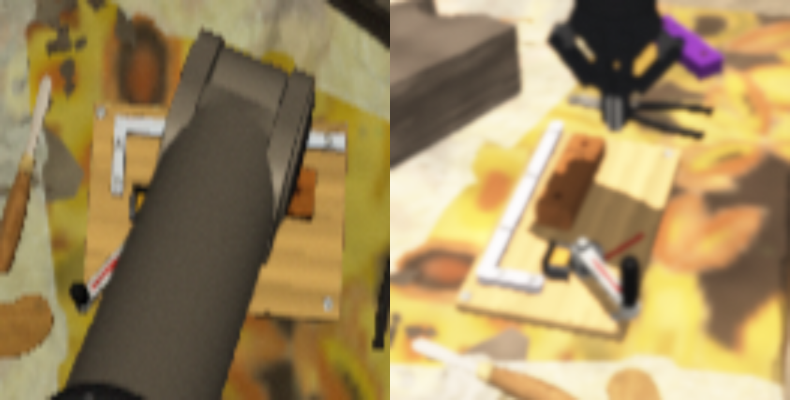

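Call:
apply_moves([
  {"offset": [-0.044, 0, 0.2], "rot": [0, 0, 0.004], "claw": 1},
  {"offset": [-0.044, 0, 0.4], "rot": [0, 0, 0.004], "claw": 1},
  {"offset": [-0.044, 0, 0.53], "rot": [0, 0, 0.004], "claw": 1},
  {"offset": [-0.044, 0, 0.53], "rot": [0, 0, 0.004], "claw": 1},
  {"offset": [-0.044, 0, 0.53], "rot": [0, 0, 0.004], "claw": 1},
])

```text
time: 3.12
position: [0.5296, -0.0353, 0.0199]
tcp_rot: [0.723, 0.691, -0.001, -0.001]
wrist_force: [-0.0, -0.7, 0.2]
opening: -0.0002
finger_force: 0.0
```

Call:
apply_moves([
  {"offset": [0, 0.03, 0], "rot": [0, 0, 0], "claw": 1},
  {"offset": [0, 0.06, 0], "rot": [0, 0, 0], "claw": 1},
  {"offset": [0, 0.08, 0], "rot": [0, 0, 0], "claw": 1},
  {"offset": [0, 0.1, 0], "rot": [0, 0, 0], "claw": 1},
  {"offset": [0, 0.12, 0], "rot": [0, 0, 0], "claw": 1},
  {"offset": [0, 0.14, 0], "rot": [0, 0, 0], "claw": 1},
  {"offset": [0, 0.16, 0], "rot": [0, 0, 0], "claw": 1},
  {"offset": [0, 0.18, 0], "rot": [0, 0, 0], "claw": 1},
  {"offset": [0, 0.18, 0], "rot": [0, 0, 0], "claw": 1},
])

```text
time: 3.87
position: [0.5578, -0.0369, 0.0204]
tcp_rot: [0.723, 0.691, 0.0, 0.0]
wrist_force: [-0.6, 1.2, -0.4]
opening: 0.0
finger_force: 0.1
```

```bash
python3 -c "
from h import *
plan(.021,-.042,.020,90)"
```

```text
offset [0.016 0.041 0.003] rot -0.000534815823446877 now jig [ 0.015 -0.044] 0.02042517217590146 phi 89.93582210118637 t 3.8667
```

Call:
apply_moves([
  {"offset": [0, 0.015, 0], "rot": [0, 0, 0], "claw": 1},
  {"offset": [0, 0.03, 0], "rot": [0, 0, 0], "claw": 1},
  {"offset": [0, 0.03, 0], "rot": [0, 0, 0], "claw": 1},
])

```text
time: 4.12
position: [0.5621, -0.0372, 0.0204]
tcp_rot: [0.723, 0.691, 0.0, 0.0]
wrist_force: [-0.6, 0.1, -0.3]
opening: 0.0003
finger_force: 0.2
```

Call:
apply_moves([
  {"offset": [0, 0.01, 0], "rot": [0, 0, 0], "claw": 1},
  {"offset": [0, 0.01, 0], "rot": [0, 0, 0], "claw": 1},
])

```text
time: 4.28
position: [0.5633, -0.0372, 0.0204]
tcp_rot: [0.723, 0.691, 0.0, 0.0]
wrist_force: [-0.6, -0.4, 0.7]
opening: 0.0003
finger_force: 0.3
```

Call:
apply_moves([
  {"offset": [0, 0.01, 0], "rot": [0, 0, 0], "claw": 1},
  {"offset": [0, 0.01, 0], "rot": [0, 0, 0], "claw": 1},
])

```text
time: 4.45
position: [0.5642, -0.0373, 0.0203]
tcp_rot: [0.723, 0.691, -0.0, -0.0]
wrist_force: [-2.3, -0.5, 0.6]
opening: 0.0004
finger_force: 1.3
```

Call:
apply_moves([
  {"offset": [0, 0.01, 0], "rot": [0, 0, 0], "claw": 1},
  {"offset": [0, 0.01, 0], "rot": [0, 0, 0], "claw": 1},
])

```text
time: 4.62
position: [0.5643, -0.0373, 0.0201]
tcp_rot: [0.723, 0.691, -0.001, -0.002]
wrist_force: [-6.2, -0.4, 5.7]
opening: -0.0001
finger_force: 3.3
```

```bash
python3 -c "
from h import *
plan(.045,-.125,.020,90)"
```

```text
offset [-0.537  0.159  0.001] rot -0.0007458925256922081 now jig [ 0.021 -0.044] 0.020119390377718715 phi 89.91049289691692 t 4.6167
```

Call:
apply_moves([
  {"offset": [0, -0.1, 0], "rot": [0, 0, 0], "claw": 1},
  {"offset": [-0.2, -0.1, 0], "rot": [0, 0, 0], "claw": 1},
  {"offset": [-0.4, -0.1, 0], "rot": [0, 0, 0], "claw": 1},
  {"offset": [-0.57, -0.1, 0], "rot": [0, 0, 0], "claw": 1},
  {"offset": [-0.57, -0.1, 0], "rot": [0, 0, 0], "claw": 1},
  {"offset": [-0.57, 0, 0], "rot": [0, 0, 0], "claw": 1},
  {"offset": [-0.57, 0.1, 0], "rot": [0, 0, 0], "claw": 1},
  {"offset": [-0.57, 0.185, 0], "rot": [0, 0, 0], "claw": 1},
  {"offset": [-0.57, 0.185, 0], "rot": [0, 0, 0], "claw": 1},
])

```text
time: 5.37
position: [0.5933, -0.1235, 0.0208]
tcp_rot: [0.723, 0.691, 0.001, 0.002]
wrist_force: [1.8, 0.6, 0.1]
opening: -0.0004
finger_force: 0.0
```

```bash
python3 -c "
from h import *
plan(.050,-.045,.020,90)"
```

```text
offset [ 0.561 -0.027  0.005] rot 0.00014123354253025392 now jig [ 0.054 -0.129] 0.02077359537552744 phi 90.01694802510363 t 5.3667
```

Call:
apply_moves([
  {"offset": [0, -0.03, 0], "rot": [0, 0, 0], "claw": 1},
  {"offset": [0.05, -0.03, 0], "rot": [0, 0, 0], "claw": 1},
  {"offset": [0.1, -0.03, 0], "rot": [0, 0, 0], "claw": 1},
  {"offset": [0.13, -0.03, 0], "rot": [0, 0, 0], "claw": 1},
  {"offset": [0.16, -0.03, 0], "rot": [0, 0, 0], "claw": 1},
  {"offset": [0.19, -0.03, 0], "rot": [0, 0, 0], "claw": 1},
  {"offset": [0.22, -0.03, 0], "rot": [0, 0, 0], "claw": 1},
  {"offset": [0.25, -0.03, 0], "rot": [0, 0, 0], "claw": 1},
  {"offset": [0.28, -0.03, 0], "rot": [0, 0, 0], "claw": 1},
  {"offset": [0.31, -0.03, 0], "rot": [0, 0, 0], "claw": 1},
  {"offset": [0.34, -0.03, 0], "rot": [0, 0, 0], "claw": 1},
  {"offset": [0.37, -0.03, 0], "rot": [0, 0, 0], "claw": 1},
  {"offset": [0.4, -0.03, 0], "rot": [0, 0, 0], "claw": 1},
  {"offset": [0.43, -0.03, 0], "rot": [0, 0, 0], "claw": 1},
  {"offset": [0.46, -0.03, 0], "rot": [0, 0, 0], "claw": 1},
  {"offset": [0.49, -0.03, 0], "rot": [0, 0, 0], "claw": 1},
  {"offset": [0.51, -0.03, 0], "rot": [0, 0, 0], "claw": 1},
  {"offset": [0.53, -0.03, 0], "rot": [0, 0, 0], "claw": 1},
  {"offset": [0.53, -0.03, 0], "rot": [0, 0, 0], "claw": 1},
])

```text
time: 6.95
position: [0.5893, -0.0434, 0.0204]
tcp_rot: [0.723, 0.691, 0.0, -0.0]
wrist_force: [0.5, 0.4, -1.2]
opening: -0.0002
finger_force: 0.0
```

Call:
apply_moves([
  {"offset": [0.01, 0, 0], "rot": [0, 0, 0], "claw": 1},
  {"offset": [0.02, 0, 0], "rot": [0, 0, 0], "claw": 1},
  {"offset": [0.02, 0, 0], "rot": [0, 0, 0], "claw": 1},
])

```text
time: 7.2
position: [0.5894, -0.0413, 0.0205]
tcp_rot: [0.723, 0.691, 0.0, 0.0]
wrist_force: [-0.6, 0.6, 1.0]
opening: -0.0002
finger_force: 0.0
```

Call:
apply_moves([
  {"offset": [0.01, 0, 0], "rot": [0, 0, 0], "claw": 1},
  {"offset": [0.02, 0, 0], "rot": [0, 0, 0], "claw": 1},
  {"offset": [0.02, 0, 0], "rot": [0, 0, 0], "claw": 1},
])

```text
time: 7.45
position: [0.5894, -0.0383, 0.0205]
tcp_rot: [0.723, 0.691, 0.0, 0.0]
wrist_force: [0.2, -0.5, 0.0]
opening: -0.0001
finger_force: 0.2
```

```bash
python3 -c "
from h import *
plan(.050,-.041,.020,90)"
```

```text
offset [0.022 0.024 0.003] rot -0.0005839872030558506 now jig [ 0.046 -0.044] 0.020477050927914575 phi 89.92992153563331 t 7.45
```

Call:
apply_moves([
  {"offset": [0.01, 0, 0], "rot": [0, 0, 0], "claw": 1},
  {"offset": [0.01, 0, 0], "rot": [0, 0, 0], "claw": 1},
])

```text
time: 7.62
position: [0.5894, -0.0376, 0.0205]
tcp_rot: [0.723, 0.691, -0.0, 0.0]
wrist_force: [-0.4, -2.9, 0.5]
opening: 0.0003
finger_force: 1.4
```

Call:
apply_moves([
  {"offset": [0.01, 0, 0], "rot": [0, 0, 0], "claw": 1},
  {"offset": [0.01, 0, 0], "rot": [0, 0, 0], "claw": 1},
])

```text
time: 7.78
position: [0.5894, -0.0375, 0.0205]
tcp_rot: [0.724, 0.69, -0.001, 0.001]
wrist_force: [0.5, -5.9, -0.7]
opening: -0.0001
finger_force: 3.1
```

Call:
apply_moves([
  {"offset": [0.01, 0, 0], "rot": [0, 0, 0], "claw": 1},
  {"offset": [0.01, 0, 0], "rot": [0, 0, 0], "claw": 1},
])

```text
time: 7.95
position: [0.5894, -0.0375, 0.0206]
tcp_rot: [0.724, 0.69, -0.001, 0.002]
wrist_force: [0.4, -9.1, 0.4]
opening: -0.0004
finger_force: 4.6
```

Call:
apply_moves([
  {"offset": [-0.1, 0, 0], "rot": [0, 0, 0], "claw": 1},
  {"offset": [-0.1, -0.13, 0], "rot": [0, 0, 0], "claw": 1},
  {"offset": [-0.1, -0.27, 0], "rot": [0, 0, 0], "claw": 1},
  {"offset": [-0.1, -0.27, 0], "rot": [0, 0, 0], "claw": 1},
  {"offset": [0.1, -0.27, 0], "rot": [0, 0, 0], "claw": 1},
  {"offset": [0.3, -0.27, 0], "rot": [0, 0, 0], "claw": 1},
  {"offset": [0.41, -0.27, 0], "rot": [0, 0, 0], "claw": 1},
  {"offset": [0.41, -0.27, 0], "rot": [0, 0, 0], "claw": 1},
  {"offset": [0.41, -0.23, 0], "rot": [0, 0, 0], "claw": 1},
  {"offset": [0.41, -0.19, 0], "rot": [0, 0, 0], "claw": 1},
  {"offset": [0.41, -0.19, 0], "rot": [0, 0, 0], "claw": 1},
])

```text
time: 8.87
position: [0.5658, 0.0276, 0.0208]
tcp_rot: [0.724, 0.69, 0.001, 0.001]
wrist_force: [0.9, -0.1, 0.1]
opening: -0.0002
finger_force: 0.0
```

```bash
python3 -c "
from h import *
plan(.021,.02,.020,90);j=robot.snapshot('side')
j=cv2.resize(j[160:280,180:300],None,fx=5,fy=5,interpolation=2);cv2.imwrite('pics/b.png',j)"
```

```text
offset [-0.003  0.007  0.005] rot -0.0013262173220117764 now jig [0.02 0.02] 0.020770718293856735 phi 89.8408539213586 t 8.8667
```

View pics/b.png

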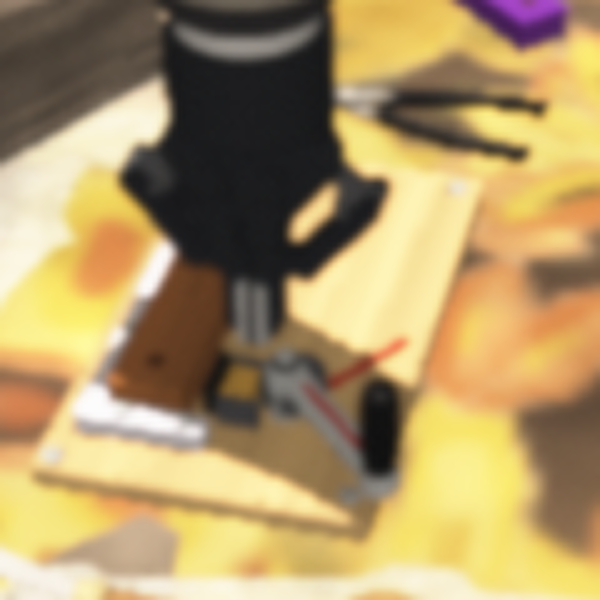

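Call:
apply_moves([
  {"offset": [0, 0.01, 0], "rot": [0, 0, 0], "claw": 1},
  {"offset": [0, 0.01, 0], "rot": [0, 0, 0], "claw": 1},
])

```text
time: 9.08
position: [0.5655, 0.0279, 0.0204]
tcp_rot: [0.724, 0.69, -0.0, 0.0]
wrist_force: [0.3, -0.5, -0.5]
opening: 0.0003
finger_force: 0.0
```

Call:
apply_moves([
  {"offset": [0, 0.01, 0], "rot": [0, 0, 0], "claw": 1},
  {"offset": [0, 0.02, 0], "rot": [0, 0, 0], "claw": 1},
  {"offset": [0, 0.02, 0], "rot": [0, 0, 0], "claw": 1},
])

```text
time: 9.33
position: [0.5678, 0.0283, 0.0202]
tcp_rot: [0.723, 0.691, -0.001, -0.0]
wrist_force: [-2.9, -1.9, 1.1]
opening: 0.0001
finger_force: 1.0
```

```bash
python3 -c "
from h import *
plan(.021,-.005,.020,90)"
```

```text
offset [-0.175 -0.005  0.002] rot -0.0007773930726860575 now jig [0.022 0.021] 0.020240337290312983 phi 89.90671283127769 t 9.3333
```

Call:
apply_moves([
  {"offset": [0, 0.01, 0], "rot": [0, 0, 0], "claw": 1},
  {"offset": [0, 0.01, 0], "rot": [0, 0, 0], "claw": 1},
  {"offset": [0, -0.06, 0], "rot": [0, 0, 0], "claw": 1},
  {"offset": [-0.15, -0.06, 0], "rot": [0, 0, 0], "claw": 1},
  {"offset": [-0.24, -0.06, 0], "rot": [0, 0, 0], "claw": 1},
  {"offset": [-0.24, -0.06, 0], "rot": [0, 0, 0], "claw": 1},
  {"offset": [-0.24, -0.03, 0], "rot": [0, 0, 0], "claw": 1},
  {"offset": [-0.24, -0.01, 0], "rot": [0, 0, 0], "claw": 1},
  {"offset": [-0.24, -0.01, 0], "rot": [0, 0, 0], "claw": 1},
])

```text
time: 10.08
position: [0.5657, -0.0066, 0.0203]
tcp_rot: [0.723, 0.691, 0.0, -0.0]
wrist_force: [0.4, -0.1, -0.3]
opening: -0.0003
finger_force: 0.0
```

Call:
apply_moves([
  {"offset": [0, 0.01, 0], "rot": [0, 0, 0], "claw": 1},
  {"offset": [0, 0.01, 0], "rot": [0, 0, 0], "claw": 1},
])

```text
time: 10.25
position: [0.5659, -0.0065, 0.0201]
tcp_rot: [0.723, 0.691, -0.001, -0.001]
wrist_force: [-5.1, 0.5, 2.1]
opening: 0.0001
finger_force: 2.0
```

```bash
python3 -c "
from h import *
plan(.021,-.015,.020,90)"
```

```text
offset [-0.01  -0.003  0.001] rot -0.00016408748370982568 now jig [ 0.022 -0.014] 0.020081922734294003 phi 89.98030950195484 t 10.25
```

Call:
apply_moves([
  {"offset": [0, -0.08, 0], "rot": [0, 0, 0], "claw": 0},
  {"offset": [0, -0.08, -0.25], "rot": [0, 0, 0], "claw": 0},
  {"offset": [0, -0.08, -0.5], "rot": [0, 0, 0], "claw": 0},
  {"offset": [0, -0.08, -0.75], "rot": [0, 0, 0], "claw": 0},
  {"offset": [0, -0.08, -0.9], "rot": [0, 0, 0.05], "claw": 0},
  {"offset": [0, -0.08, -0.9], "rot": [0, 0, 0.1], "claw": 0},
  {"offset": [0, -0.08, -0.9], "rot": [0, 0, 0.15], "claw": 0},
  {"offset": [0, -0.08, -0.9], "rot": [0, 0, 0.2], "claw": 0},
  {"offset": [0, -0.08, -0.9], "rot": [0, 0, 0.25], "claw": 0},
  {"offset": [0, -0.08, -0.9], "rot": [0, 0, 0.3], "claw": 0},
  {"offset": [0, -0.08, -0.9], "rot": [0, 0, 0.35], "claw": 0},
  {"offset": [0, -0.08, -0.9], "rot": [0, 0, 0.4], "claw": 0},
  {"offset": [0, -0.08, -0.9], "rot": [0, 0, 0.45], "claw": 0},
  {"offset": [0, -0.08, -0.9], "rot": [0, 0, 0.5], "claw": 0},
  {"offset": [0, -0.08, -0.9], "rot": [0, 0, 0.55], "claw": 0},
  {"offset": [0, -0.08, -0.9], "rot": [0, 0, 0.55], "claw": 0},
])

```text
time: 11.58
position: [0.5553, -0.006, 0.1553]
tcp_rot: [0.983, 0.184, 0.0, 0.0]
wrist_force: [-0.4, -0.5, 0.1]
opening: 0.0428
finger_force: 0.0
```

```bash
python3 -c "
from h import *
plan(-.0636,.1216,.155,-45);print(robot.sense()['joints'])
i=robot.snapshot('side');hsv=cv2.cvtColor(i,cv2.COLOR_BGR2HSV)
m=cv2.inRange(hsv,(0,0,0),(180,255,60));m[:230]=0;m[265:]=0;m[:,:242]=0;m[:,270:]=0
ys,xs=np.nonzero(m);print(xs.min(),xs.max(),ys.min(),ys.max())
b=RJ@[-.0636,.1216]+T;print(proj('side',[[*b,.044],[*b,.09]]))
cx=np.mean([xs.min(),xs.max()]);print((ray('side',[(cx,ys.min()+2)],.09)-T)@RJ)
i=cv2.resize(i[160:280,180:300],None,fx=5,fy=5,interpolation=2);cv2.imwrite('pics/c.png',i)"
```

```text
offset [-0.091 -1.025  0.002] rot 0.5733052520597307 now jig [ 0.011 -0.014] 0.15528624612666286 phi 23.796630247167684 t 11.5833
[-0.822  0.547  0.978  1.963 -0.566  0.933 -0.757]
252 258 237 254
[[256.697 253.974]
 [256.826 237.352]]
[[-0.061  0.127]]
```

View pics/c.png

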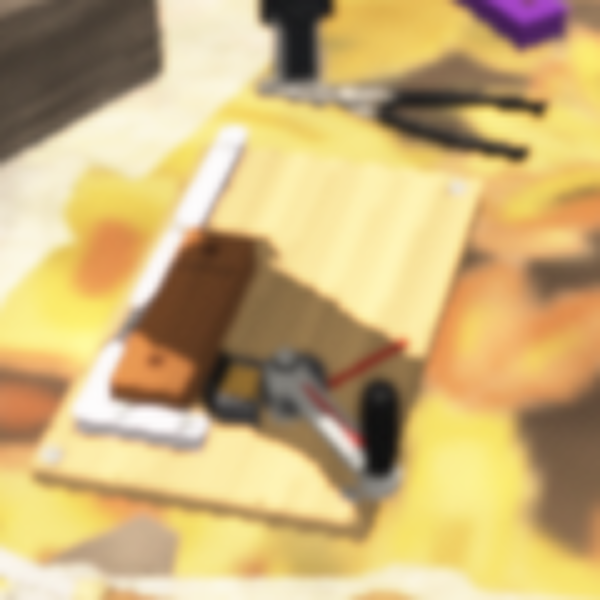

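Call:
apply_moves([
  {"offset": [-0.02, -0.2, 0], "rot": [0, 0, 0.05], "claw": 0.1},
  {"offset": [-0.04, -0.4, 0], "rot": [0, 0, 0.1], "claw": 0},
  {"offset": [-0.06, -0.6, 0], "rot": [0, 0, 0.15], "claw": 0},
  {"offset": [-0.08, -0.8, 0], "rot": [0, 0, 0.2], "claw": 0},
  {"offset": [-0.09, -1, 0], "rot": [0, 0, 0.25], "claw": 0},
  {"offset": [-0.09, -1, 0], "rot": [0, 0, 0.3], "claw": 0},
  {"offset": [-0.09, -1, 0], "rot": [0, 0, 0.35], "claw": 0},
  {"offset": [-0.09, -1, 0], "rot": [0, 0, 0.4], "claw": 0},
  {"offset": [-0.09, -1, 0], "rot": [0, 0, 0.45], "claw": 0},
  {"offset": [-0.09, -1, 0], "rot": [0, 0, 0.5], "claw": 0},
  {"offset": [-0.09, -1, 0], "rot": [0, 0, 0.55], "claw": 0},
  {"offset": [-0.09, -1, 0], "rot": [0, 0, 0.573], "claw": 0},
  {"offset": [-0.09, -1, 0], "rot": [0, 0, 0.573], "claw": 0},
])

```text
time: 12.72
position: [0.4876, 0.1282, 0.1551]
tcp_rot: [0.916, -0.401, 0.0, 0.0]
wrist_force: [-0.1, -0.1, -0.4]
opening: 0.0423
finger_force: 0.0
```

```bash
python3 -c "
from h import *
plan(-.0636,.1216,.050,-45);print(robot.sense()['joints'])"
```

```text
offset [-0.024 -0.015  0.701] rot 0.002370293165819722 now jig [-0.063  0.117] 0.1551480451303981 phi -44.715564820101626 t 12.7167
[-1.313  0.709  1.345  2.083 -0.821  1.048 -1.94 ]
```

Call:
apply_moves([
  {"offset": [-0.024, -0.015, 0], "rot": [0, 0, 0], "claw": 0},
  {"offset": [-0.024, -0.015, 0.15], "rot": [0, 0, 0], "claw": 0},
  {"offset": [-0.024, -0.015, 0.3], "rot": [0, 0, 0], "claw": 0},
  {"offset": [-0.024, -0.015, 0.3], "rot": [0, 0, 0], "claw": 0},
])

```text
time: 13.05
position: [0.4846, 0.1327, 0.1078]
tcp_rot: [0.916, -0.4, -0.002, 0.001]
wrist_force: [-0.3, 0.7, -0.3]
opening: 0.0426
finger_force: 0.0
```

```bash
python3 -c "
from h import *
plan(-.0636,.1216,.050,-45);print(robot.sense()['joints'])
i=robot.snapshot('side')
i=cv2.resize(i[180:280,200:300],None,fx=5,fy=5,interpolation=2);cv2.imwrite('pics/d.png',i)"
```

```text
offset [ 0.012 -0.009  0.385] rot 0.0032288845828738035 now jig [-0.066  0.122] 0.10775691993226869 phi -44.612533850055144 t 13.05
[-1.262  0.753  1.244  2.119 -0.902  0.972 -1.895]
```

View pics/d.png

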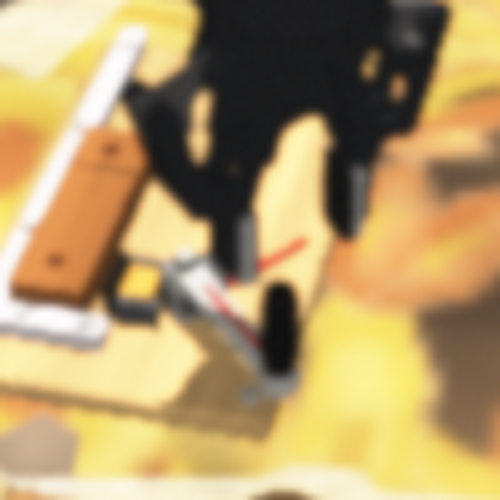

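Call:
apply_moves([
  {"offset": [0.012, -0.01, 0.13], "rot": [0, 0, 0], "claw": 0},
  {"offset": [0.012, -0.01, 0.26], "rot": [0, 0, 0], "claw": 0},
  {"offset": [0.012, -0.01, 0.38], "rot": [0, 0, 0], "claw": 0},
  {"offset": [0.012, -0.01, 0.38], "rot": [0, 0, 0], "claw": 0},
])

```text
time: 13.43
position: [0.4881, 0.1321, 0.0523]
tcp_rot: [0.916, -0.401, -0.001, 0.001]
wrist_force: [-0.6, 0.7, 0.1]
opening: 0.0429
finger_force: 0.0
```

Call:
apply_moves([
  {"offset": [0, 0, 0], "rot": [0, 0, 0], "claw": 1},
  {"offset": [0, 0, 0], "rot": [0, 0, 0], "claw": 1},
  {"offset": [0, 0, 0], "rot": [0, 0, 0], "claw": 1},
  {"offset": [0, 0, 0], "rot": [0, 0, 0], "claw": 1},
  {"offset": [0, 0, 0], "rot": [0, 0, 0], "claw": 1},
  {"offset": [0, 0, 0], "rot": [0, 0, 0], "claw": 1},
])

```text
time: 13.93
position: [0.4893, 0.1315, 0.055]
tcp_rot: [0.916, -0.402, 0.0, -0.0]
wrist_force: [-2.2, -1.7, 5.7]
opening: 0.0157
finger_force: 58.3
```

```bash
python3 -c "
from h import *
a=plan(-.0636,.1216,.050,-45);print(robot.sense()['joints'])
# arc rows: tool frame, from radial dir a+180 (tool -x outward)
for k in (5,10,15,20,25,30,35,40,45,50,55,60,70,80,90,100):
    g=np.radians(k); d=.08*np.array([np.cos(g)-1,np.sin(g)]) # in (outward, ccw tangent) ; outward=-X, ccw tangent = R90(-X) 
    print(k,'offset',np.round([-d[0]/.15, d[1]/.15],3),'rot',round(-k/120,3))
X=np.array([np.cos(a),np.sin(a)]);Y=np.array([np.sin(a),-np.cos(a)]);o=-X;print('tangent.Y',np.array([-o[1],o[0]])@Y)
"
```

```text
offset [-0.015  0.008  0.033] rot 0.0015279139729647304 now jig [-0.061  0.121] 0.05501882660012831 phi -44.81665032324425 t 13.9333
[-1.185  0.811  1.128  2.14  -1.009  0.885 -1.827]
5 offset [0.002 0.046] rot -0.042
10 offset [0.008 0.093] rot -0.083
15 offset [0.018 0.138] rot -0.125
20 offset [0.032 0.182] rot -0.167
25 offset [0.05  0.225] rot -0.208
30 offset [0.071 0.267] rot -0.25
35 offset [0.096 0.306] rot -0.292
40 offset [0.125 0.343] rot -0.333
45 offset [0.156 0.377] rot -0.375
50 offset [0.191 0.409] rot -0.417
55 offset [0.227 0.437] rot -0.458
60 offset [0.267 0.462] rot -0.5
70 offset [0.351 0.501] rot -0.583
80 offset [0.441 0.525] rot -0.667
90 offset [0.533 0.533] rot -0.75
100 offset [0.626 0.525] rot -0.833
tangent.Y 1.0
```

Call:
apply_moves([
  {"offset": [0.002, 0.046, -0.02], "rot": [0, 0, -0.042], "claw": 1},
  {"offset": [0.008, 0.093, -0.02], "rot": [0, 0, -0.083], "claw": 1},
  {"offset": [0.018, 0.138, -0.02], "rot": [0, 0, -0.125], "claw": 1},
  {"offset": [0.032, 0.182, -0.02], "rot": [0, 0, -0.167], "claw": 1},
  {"offset": [0.032, 0.182, -0.02], "rot": [0, 0, -0.167], "claw": 1},
])

```text
time: 14.35
position: [0.4717, 0.1087, 0.0557]
tcp_rot: [0.972, -0.234, 0.001, 0.001]
wrist_force: [10.5, -3.2, -34.4]
opening: 0.015
finger_force: 61.7
```

```bash
python3 -c "
from h import *
s=robot.sense();p=jig()-[-.007,.065];print(np.degrees(np.arctan2(p[1],p[0])),np.hypot(*p),s['joints'])
plan(-.007+.08*np.cos(np.radians(155)),.065+.08*np.sin(np.radians(155)),.053,-25)"
```

```text
155.43335605687304 0.07775883196235428 [-1.14   0.723  1.065  2.189 -0.935  0.799 -1.493]
offset [-0.015 -0.004  0.018] rot 0.0037540182406485675 now jig [-0.078  0.097] 0.055719143954576715 phi -24.54951781112216 t 14.35
```

Call:
apply_moves([
  {"offset": [0.015, 0.0, 0.015], "rot": [0, 0, 0], "claw": 1},
  {"offset": [0.017, 0.046, 0.015], "rot": [0, 0, -0.042], "claw": 1},
  {"offset": [0.023, 0.093, 0.015], "rot": [0, 0, -0.083], "claw": 1},
  {"offset": [0.033, 0.138, 0.015], "rot": [0, 0, -0.125], "claw": 1},
  {"offset": [0.047, 0.182, 0.015], "rot": [0, 0, -0.167], "claw": 1},
  {"offset": [0.047, 0.182, 0.015], "rot": [0, 0, -0.167], "claw": 1},
])

```text
time: 14.85
position: [0.463, 0.0824, 0.055]
tcp_rot: [0.998, -0.062, -0.003, -0.002]
wrist_force: [-10.9, 4.5, 9.7]
opening: 0.0151
finger_force: 66.7
```

```bash
python3 -c "
from h import *
s=robot.sense();p=jig()-[-.007,.065];an=np.arctan2(p[1],p[0]);print(np.degrees(an),np.hypot(*p),s['joints'])
f=np.array(s['wrist_force'][:2])@RJ;print('radial',f@[np.cos(an),np.sin(an)],'tan',f@[-np.sin(an),np.cos(an)])
plan(-.007+.08*np.cos(np.radians(175)),.065+.08*np.sin(np.radians(175)),.053,-5)"
```

```text
175.8649478742395 0.07840022999903772 [-1.049  0.648  0.983  2.214 -0.857  0.735 -1.158]
radial 11.390610485081332 tan -3.21163591700326
offset [-0.011 -0.008  0.014] rot 0.003927131861152352 now jig [-0.085  0.071] 0.055045320791170124 phi -4.528744176661727 t 14.85
```

Call:
apply_moves([
  {"offset": [-0.008, 0.0, -0.003], "rot": [0, 0, 0], "claw": 1},
  {"offset": [-0.006, 0.046, -0.003], "rot": [0, 0, -0.042], "claw": 1},
  {"offset": [0.0, 0.093, -0.003], "rot": [0, 0, -0.083], "claw": 1},
  {"offset": [0.01, 0.138, -0.003], "rot": [0, 0, -0.125], "claw": 1},
  {"offset": [0.024, 0.182, -0.003], "rot": [0, 0, -0.167], "claw": 1},
  {"offset": [0.024, 0.182, -0.003], "rot": [0, 0, -0.167], "claw": 1},
])

```text
time: 15.35
position: [0.464, 0.0544, 0.0552]
tcp_rot: [0.994, 0.113, -0.002, -0.001]
wrist_force: [-6.5, 1.8, 1.1]
opening: 0.0153
finger_force: 65.7
```

```bash
cat > st.py <<'E'
from h import *
s=robot.sense();p=jig()-[-.007,.065];an=np.arctan2(p[1],p[0]);print(np.degrees(an)%360,np.hypot(*p),s['joints'])
f=np.array(s['wrist_force'][:2])@RJ;print('radial',f@[np.cos(an),np.sin(an)],'tan',f@[-np.sin(an),np.cos(an)],'z',s['wrist_force'][2],s['position'][2],'phi',np.degrees(yaw(s["tcp_rot"])-TH))
E
python3 st.py
```

```text
196.35700805861353 0.07915308900269669 [-0.939  0.591  0.894  2.22  -0.767  0.68  -0.838]
radial 5.888161175703522 tan -3.336562582500384 z 1.1320799262394876 0.05516446051793196 phi 15.505252383260647
```

Call:
apply_moves([
  {"offset": [-0.006, 0.0, 0], "rot": [0, 0, 0], "claw": 1},
  {"offset": [-0.004, 0.046, 0], "rot": [0, 0, -0.042], "claw": 1},
  {"offset": [0.002, 0.093, 0], "rot": [0, 0, -0.083], "claw": 1},
  {"offset": [0.012, 0.138, 0], "rot": [0, 0, -0.125], "claw": 1},
  {"offset": [0.026, 0.182, 0], "rot": [0, 0, -0.167], "claw": 1},
  {"offset": [0.026, 0.182, 0], "rot": [0, 0, -0.167], "claw": 1},
])

```text
time: 15.85
position: [0.4745, 0.0284, 0.0551]
tcp_rot: [0.959, 0.283, -0.001, -0.001]
wrist_force: [-6.7, -0.4, 2.6]
opening: 0.0155
finger_force: 65.9
```

```bash
python3 st.py
```

```text
216.62317946823524 0.08012053082486904 [-0.813  0.556  0.797  2.199 -0.676  0.65  -0.524]
radial 5.7400212138674505 tan -3.4091159239897264 z 2.615294365262268 0.05509082985499621 phi 35.485543865658336
```

Now the last ~19°.

Call:
apply_moves([
  {"offset": [-0.006, 0.0, 0], "rot": [0, 0, 0], "claw": 1},
  {"offset": [-0.004, 0.046, 0], "rot": [0, 0, -0.042], "claw": 1},
  {"offset": [0.002, 0.093, 0], "rot": [0, 0, -0.083], "claw": 1},
  {"offset": [0.012, 0.138, 0], "rot": [0, 0, -0.125], "claw": 1},
  {"offset": [0.022, 0.172, 0], "rot": [0, 0, -0.158], "claw": 1},
  {"offset": [0.022, 0.172, 0], "rot": [0, 0, -0.158], "claw": 1},
  {"offset": [0.022, 0.172, 0], "rot": [0, 0, -0.158], "claw": 1},
  {"offset": [0.022, 0.172, 0], "rot": [0, 0, -0.158], "claw": 1},
  {"offset": [0.022, 0.172, 0], "rot": [0, 0, -0.158], "claw": 1},
  {"offset": [0.022, 0.172, 0], "rot": [0, 0, -0.158], "claw": 1},
  {"offset": [0.022, 0.172, 0], "rot": [0, 0, -0.158], "claw": 1},
  {"offset": [0.022, 0.172, 0], "rot": [0, 0, -0.158], "claw": 1},
])

```text
time: 16.85
position: [0.4917, 0.0089, 0.0551]
tcp_rot: [0.9, 0.435, -0.001, -0.0]
wrist_force: [-4.9, -0.0, 3.0]
opening: 0.0155
finger_force: 66.0
```

```bash
python3 st.py; python3 -c "
from h import *
i=robot.snapshot('side')
i=cv2.resize(i[180:280,190:290],None,fx=6,fy=6,interpolation=2);cv2.imwrite('pics/e.png',i)"
```

```text
235.15876208007802 0.08103338027067095 [-0.696  0.543  0.704  2.159 -0.594  0.64  -0.241]
radial 2.9727547591652903 tan -3.8485994207117478 z 2.9809862783041017 0.0550746914432515 phi 54.149833485375325
```

View pics/e.png

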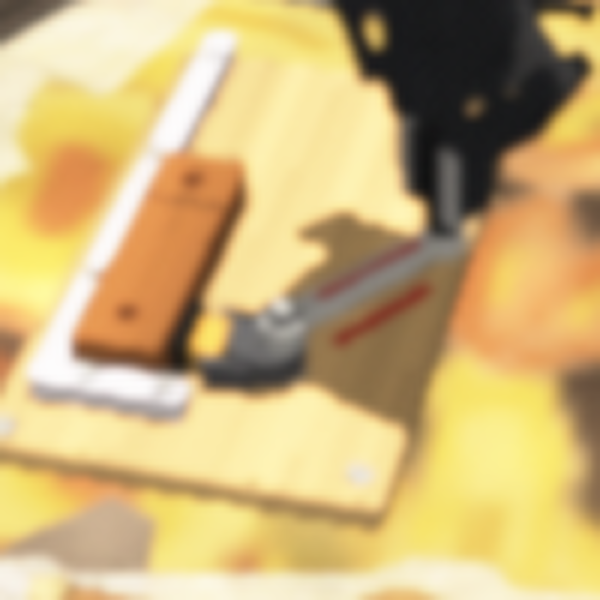

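```bash
python3 -c "
from h import *
P=np.array([(.4893,.1315),(.4717,.1087),(.463,.0824),(.464,.0544),(.4745,.0284),(.4917,.0089)])
A=np.c_[2*P,np.ones(6)];s=np.linalg.lstsq(A,(P**2).sum(1),rcond=None)[0];c=s[:2];print(c,np.sqrt(s[2]+c@c),RJ@[-.007,.065]+T)
print(np.degrees(np.arctan2(*(P-c).T[::-1]))%360)
r=[ray('side',np.array(q)/6+[190,180]-.5,.015)[0] for q in [(337,342),(428,288)]];d=r[1]-r[0];print(np.degrees(np.arctan2(d[1],d[0]))%360)
"
```

```text
[0.543 0.071] 0.08065061469425444 [0.541 0.073]
[131.622 152.203 171.992 191.988 212.003 230.557]
232.70646392509713
```

```bash
python3 -c "
from workcell import robot
print(robot.job_done())"
```

```text
the job is handed in; nothing more can be done
None
```

I handed the job in at about 17 s: the blank is against the fence and end stop, the cam lever is held at roughly 1.73 rad by the gripped handle, and the jaw is against the blank. No verdict came back, and I could not measure the jaw's force on the blank directly.

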